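# Cover a reel gear case and hold it against the jig fence for screwing

## Robot

A 7-joint arm with a two-finger parallel gripper is mounted at the origin on the work surface. World frame = base frame: x ahead of the robot, y to its left, z up, the work surface at z = 0. Lengths are in m, angles in rad, forces in N, time in s.
With the tool pointing down it reaches from about 0.425 to 0.875 m from the base axis. Payload 8.4 kg.
Tool frame: the origin (TCP) lies between the finger pads; the fingertips stand 8 mm ahead of it and the grasp point (between the pads) lies 11 mm behind it (robot.tcp_to_tips is the z of the fingertips in the tool frame, in m); z points along the fingers, x is the direction in which the jaws open and shut, and the axes are right-handed (so a half turn about z gives the same grasp; the last joint's range is limited). The gripper opens to 85 mm and grips with 20 to 120 N. Pads are 22 mm wide; open, the fingers measure 114 mm over their backs; the gripper's body (76 mm by 85 mm) begins 54 mm behind the grasp point. The pads swing forward as they close: fully open they stand 13 mm farther back than shut.
Start: joints at [-1.295, 0.333, 0.04, 1.465, -0.013, 1.343, -0.059], TCP at [0.238, 0.605, 0.239] pointing down, gripper open.
Joint ranges: [-2.58, 2.58], [-0.38, 2.09], [-1.3, 1.39], [0.25, 2.4], [-1.5, 4.64], [0.08, 2.09], [-2.65, 2.65]. Speed limits (rad/s): [2.22, 2.22, 2.79, 2.79, 3.14, 3.14, 3.14].

## Interface

Orientations are given as a unit quaternion [w, x, y, z].
In Python, from workcell import robot, planner, vision, models gives the robot as it stands. Calls block until the motion is done:
- robot.reach(position, orientation): joint-space move of the TCP to a pose.
- robot.servo_line(position, vel=0.15, ori=None): straight line of the TCP; ori=None keeps the orientation; vel is the mean speed in m/s.
- robot.move_j(angles): joint-space move.
- robot.gripper_to(opening, f_grip=None): opening from 0.0 (shut) to 1.0 (fully open); f_grip is the grip in N (None keeps the last); returns when the fingers have stopped.
- robot.dwell(seconds).
- planner.ik(position, orientation): joint angles nearest the present ones, or None.
- robot.read_state(): the state.
- vision.camera(name): name is "scene" or "top" or "wrist"; returns (picture, depth): 480x640x3 uint8, red, green, blue; 480x640 float32, m along the optical axis (not along the pixel's ray), 0 where there is no reading.
- vision.get_calibration(name): a dict with "fx", "fy", "cx", "cy" (pixels), "dist" ([k1, k2, p1, p2, k3] as OpenCV has them; the pictures are not rectified), "R" (3x3) and "t" (3): a world point X has camera coordinates R X + t; the wrist camera has in their place "tool_from_camera" (4x4, takes a point from camera to tool coordinates, whose origin is the TCP and whose axes are the tool frame's). Camera axes: x right, y down, z forward; pixel columns grow to the right and rows downward; lengths in m; the calibration is good to about 2 mm. A picture is of the moment at which its call begins: read the wrist's pose just before it. get_calibration takes no time and is no camera call.
A pose or a line that the arm cannot do raises robot.MotionError and nothing moves.
- robot.close_job(): hands the job in, once; it reports no verdict.
Trained networks look in the newest picture that a camera, given by its name, has taken for a name from the list of things; names that differ only in an ending like _2 or _b are one class to them, and where a whole thing is asked for, a point or a joint stands for the part that bears it (a point fixed in the world has none). Each returns a list of dicts, best first, with "p" (0 to 1); they miss things now and then, are a little off and sometimes report something else, mostly with a low value. They report only what shows in the picture. A call takes as long as a camera call.
- models.silhouettes(camera, query): "pixels" (480x640 bool, what is visible of it) and "pixel" ([row, column] in pixels, amid what is visible of it).
- models.tip_of(camera, query): "pixel" ([row, column] in pixels: a listed point, or the origin of a listed thing).
The state is a dict: "time": time; "qpos": joint angles; "joint_velocities": joint speeds; "joint_torque": joint torques, N m; "ee_pos": TCP position; "ee_rot": TCP orientation; "wrist_force": force on the tool from outside, world axes, zero at the start; "moment": the same for the moment, N m; "width": opening from 0.0 (shut) to 1.0 (fully open).
Only numpy, scipy, OpenCV 4.12 (cv2) and the standard library are available. Lean on these libraries where they do the work, as an engineer would, in place of code of your own. Each camera call takes 0.05 s, during which the arm holds its last target.

## Task

Take the cover plate out of the grey tray by its bearing boss and lay it gently on the open gear case in the assembly jig, so that its lip drops into the case and the boss stands over the big brass gear. Then push the case with its cover squarely up against the rubber-faced fence of the jig and keep pressing it there, gently and steadily, with a force between 5 and 20 newtons, so that I can drive the screws. Finish while you are still holding it pressed like that, and leave the other things on the bench where they are.

Things in the scene. Friction and masses are not known exactly. Their poses are not given: they have to be found in the camera images.
- jig: Assembly jig fixed to the bench: flat black acetal base plate 250 (its x) x 140 (its y) x 12 mm, on which the case slides easily (friction about 0.25), with an upright aluminium fence block across its far (+x) end, 120 mm wide, its top 58 mm above the bench. Origin: centre of the base plate's underside, on the bench. Its +x axis points squarely at the fence (the direction to push), z up.
- fence_pad: Black sponge-rubber facing, 10 mm thick, 110 mm wide, 36 mm high, on the robot's side of the jig's fence. Origin: middle of its front face (the face that the case is pressed against), 85 mm along the jig's +x from the jig's origin and 34 mm above the bench; axes as the jig's. It is springy: it gives way 1 mm for each 5 N and is solid after 6 mm.
- case: Gear case standing loose on the jig's plate (its underside 12 mm above the bench), 10 to 45 mm short of the fence: open aluminium box 140 (its x) x 84 (its y) x 26 mm high, 0.2 to 0.35 kg, rim 9 mm wide round an opening of 122 x 66 mm whose top 6 mm are free. A brass gear 54 mm across lies in the half nearer the robot. Origin: centre of its underside; its +x end goes against the fence.
- case_shaft (a point): Point on the axis of the case's brass gear, level with the top of the rim: 25 mm from the case's centre towards its -x end (towards the robot), 26 mm above its underside. The boss of the cover belongs straight above it.
- cover: Cover lying loose in the grey tray, right way up: steel plate 133 (its x) x 77 (its y) x 4 mm, under it a flat lip 117 x 61 x 4 mm that fits the case's opening with 2.5 mm play all round, on it a round boss; 0.1 to 0.15 kg. Origin: centre of the lip's underside; z up. Seated, the plate lies on the rim, the origin is 22 mm above the case's, axes as the case's; only the case meets the fence.
- cover_boss (a point): Centre, half-way up, of the cover's bearing boss: an upright cylinder 30 mm in diameter and 24 mm tall, standing on the plate 25 mm from the plate's centre towards its -x end. The point is 12 mm above the plate's top face and 20 mm above the lip's underside; axes as the cover's.
- tray: Shallow grey plastic tray fixed on the bench to the left or right of the jig, 240 (x) x 230 (y) mm, walls 20 mm high, floor 4 mm thick. Origin: centre of its underside. Holds the cover.
- stock_bin: Blue plastic stock bin, 200 x 200 x 55 mm high, fixed on the bench on the other side of the jig, with small gears and pins. Origin: centre of its underside. Not used.
- finished_reel: Bystander: finished chrome fishing reel about 90 mm long and 65 mm high, standing beyond the jig. Origin: centre of its underside. To be left alone.
- screwdriver: Bystander: hand screwdriver lying beyond the jig. To be left alone.
- screw_cup: Bystander: small red cup of screws, 72 mm across, 34 mm high, beyond the jig. Origin: centre of its underside. To be left alone.
- oil_bottle: Bystander: small clear oil bottle, 44 mm across, 120 mm high. Origin: centre of its underside. To be left alone.

How it is judged:
On the way:
1. the cover lies seated on the gear case, its lip in the opening and its boss over the big gear (horizontal distance between cover_boss and case_shaft below 0.006 m and z of cover_boss in the frame of case between 0.039 and 0.0442 m and angle between the x axis of cover and the x axis of case, either way round below 0.1 rad and angle between the z axis of cover and the z axis of case, either way round below 0.05 rad), for 0.2 s.
At the end, for the whole second after the job is handed in: Still held: case presses the fence's rubber with 5-20 N, at rest, flat on the jig, square to the fence within 0.06 rad, within 35 mm of the jig's middle; cover seated (boss within 6 mm of the gear axis, within 2 mm of its seat, 0.05 rad of flat, 0.1 rad of the case's yaw); fingers bear on it (all of step 1 and angle between the x axis of case and the x axis of jig, either way round below 0.06 rad and angle between case's own z axis and vertical below 0.05 rad and z of case in the frame of jig below 0.0145 m and y of case in the frame of jig between -0.035 and 0.035 m and contact force between case and fence_pad between 5 and 20 N and (contact force between the fingers and cover above 2 N or contact force between the fingers and case above 2 N) and linear speed of each of case, cover below 0.01 m/s); the arm keeps its last pose, push and grip.
It fails at once if the case is rammed against the fence (over 32 N) (contact force between case and fence_pad above 32 N).
It fails at once if the cover is dropped or thrown onto the case (faster than 0.5 m/s within 30 mm of its place) (distance between cover_boss and case_shaft below 0.05 m and linear speed of cover above 0.5 m/s).
It fails at once if the finished reel, screwdriver, screw cup or oil bottle is moved more than 25 mm (distance of any of finished_reel, screwdriver, screw_cup, oil_bottle from where it was at the start of the episode above 0.025 m).
It also fails if it takes over 64 s, if anything falls off the work surface, if the arm or the gripper's body presses on something with over 40 N, if the wrist force passes 120 N, or if a joint passes its speed limit or range.

## Working session

There is one attempt and no reset: what is moved stays moved. The work goes in short steps, each a Python script; the robot and the scene stay as the last script left them, time stands still between calls to the robot, and variables do not carry over. Pictures are saved under pics/ and viewed, and the job is handed in when it is done.

```bash
ls; mkdir -p pics
python3 - <<'E'
from workcell import robot, planner, vision, models
import cv2
s=robot.read_state(); print(s)
for n in ["scene","top","wrist"]:
    im,d=vision.camera(n); cv2.imwrite(f"pics/a_{n}.png",im[:,:,::-1])
    c=vision.get_calibration(n); print(n,c)
E
```

```text
pics
{'time': 0.0, 'qpos': array([-1.29517303,  0.33390812,  0.03991821,  1.46628647, -0.01338405,
        1.34327544, -0.0585392 ]), 'joint_velocities': array([-3.93494804e-04, -6.07291882e-04, -1.45393747e-04, -2.03527207e-03,
       -1.66729795e-05,  1.00947426e-03, -7.29702372e-04]), 'joint_torque': array([-7.83022551e-04, -6.58555770e+01,  1.36526551e+00, -4.05577934e+01,
        1.67645660e-02,  1.24172377e-02,  1.05508622e-05]), 'ee_pos': array([0.23786547, 0.60443975, 0.23841623]), 'ee_rot': array([ 5.09515265e-04,  8.26497307e-01,  5.62940097e-01, -6.24119322e-04]), 'wrist_force': array([-0.37990055, -0.05790868, -0.52886655]), 'moment': array([ 0.01667502,  0.01961748, -0.01578841]), 'width': 0.9994520505958611}
scene {'fx': 466.0684457161393, 'fy': 466.0684457161393, 'cx': 322.8216013648179, 'cy': 240.3009718145173, 'dist': array([0.01059635, 0.        , 0.        , 0.        , 0.        ]), 'R': array([[-0.80217117,  0.59694759, -0.01322869],
       [ 0.4063879 ,  0.52959938, -0.74456254],
       [-0.4374589 , -0.60264258, -0.66742163]]), 't': array([ 0.52673364, -0.19831
[... 266 characters left out ...]
   [-0.98668441,  0.01705641, -0.16174969],
       [ 0.16149185, -0.0155519 , -0.9867515 ]]), 't': array([-0.02810884,  0.60877894,  1.13035901])}
wrist {'fx': 398.54215934384854, 'fy': 398.54215934384854, 'cx': 324.58607177814946, 'cy': 242.3452730347571, 'dist': array([-0.02275059,  0.        ,  0.        ,  0.        ,  0.        ]), 'tool_from_camera': array([[ 9.99999946e-01,  9.43784713e-05, -3.13579231e-04,
        -5.28386509e-04],
       [ 5.16446288e-06,  9.52905618e-01,  3.03267017e-01,
        -7.74249138e-02],
       [ 3.27433288e-04, -3.03267003e-01,  9.52905566e-01,
        -1.36152833e-01],
       [ 0.00000000e+00,  0.00000000e+00,  0.00000000e+00,
         1.00000000e+00]])}
```

View pics/a_top.png

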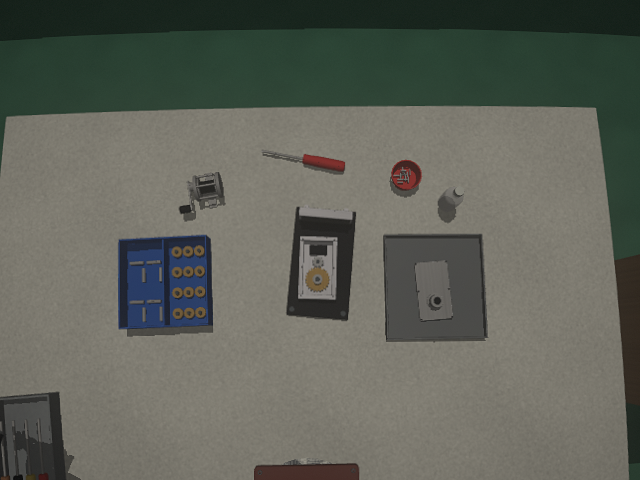

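View pics/a_scene.png

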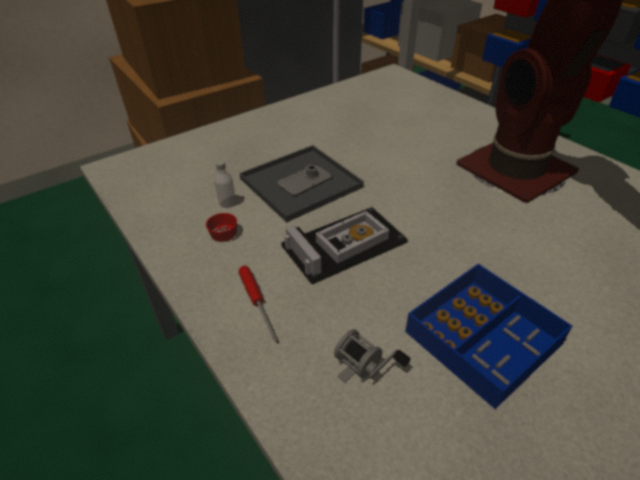

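View pics/a_wrist.png

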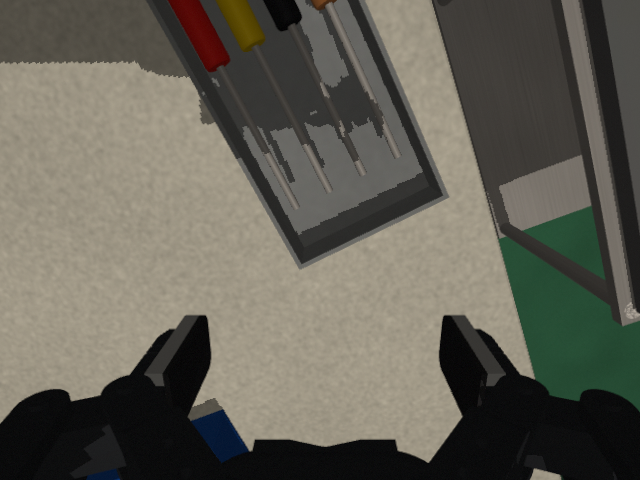

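```bash
cat > h.py <<'E'
from workcell import robot, planner, vision, models
import numpy as np, cv2
from scipy.spatial.transform import Rotation as Ro
def Rq(q): return Ro.from_quat([q[1],q[2],q[3],q[0]])
def qR(r):
    x,y,z,w=r.as_quat(); return [w,x,y,z]
def down(a):
    "tool z down, tool x at world yaw a"
    c,s=np.cos(a),np.sin(a)
    return qR(Ro.from_matrix(np.array([[c,s,0],[s,-c,0],[0,0,-1.]])))
def K(c): return np.array([[c['fx'],0,c['cx']],[0,c['fy'],c['cy']],[0,0,1.]])
def wcam(st):
    c=vision.get_calibration('wrist'); T=np.eye(4); T[:3,:3]=Rq(st['ee_rot']).as_matrix(); T[:3,3]=st['ee_pos']
    return np.linalg.inv(T@np.array(c['tool_from_camera'])),c
def ext(name,st=None):
    if name=='wrist': return wcam(st)
    c=vision.get_calibration(name); M=np.eye(4); M[:3,:3]=c['R']; M[:3,3]=c['t']; return M,c
def ray(name,px,z,st=None):
    "pixels (col,row) Nx2 -> world xy on plane z"
    M,c=ext(name,st); p=cv2.undistortPoints(np.array(px,float).reshape(-1,1,2),K(c),np.array(c['dist'])).reshape(-1,2)
    d=np.c_[p,np.ones(len(p))]@M[:3,:3]; o=-M[:3,:3].T@M[:3,3]
    return (o+d*((z-o[2])/d[:,2])[:,None])[:,:2]
def proj(name,X,st=None):
    M,c=ext(name,st); r,_=cv2.Rodrigues(M[:3,:3])
    return cv2.projectPoints(np.array(X,float).reshape(-1,1,3),r,M[:3,3],K(c),np.array(c['dist']))[0].reshape(-1,2)
E
python3 - <<'E'
from h import *
im,d=vision.camera('top')
H={'jig':.012,'case':.038,'case_shaft':.038,'cover':.012,'cover_boss':.024,'fence_pad':.05,'tray':.01,'oil_bottle':.06}
for q,z in H.items():
    s=models.silhouettes('top',q)[:2]; t=models.tip_of('top',q)[:2]
    for a in s:
        cs,_=cv2.findContours(a['pixels'].astype(np.uint8),0,2); m=max(cs,key=cv2.contourArea)
        b=cv2.boxPoints(cv2.minAreaRect(m)); w=ray('top',b,z)
        print(q,'sil',round(a['p'],2),a['pixel'],w.round(3).tolist(),'c',w.mean(0).round(4))
    for a in t: print(q,'tip',round(a['p'],2),a['pixel'],ray('top',[a['pixel'][::-1]],z).round(4))
E
```

```text
jig sil 0.82 [257.7, 332.9] [[0.445, 0.042], [0.699, 0.019], [0.684, -0.126], [0.431, -0.099]] c [ 0.5649 -0.0411]
jig tip 0.21 [224.8, 322.8] [[ 0.6499 -0.0475]]
case sil 0.86 [268.9, 317.4] [[0.62, 0.012], [0.619, -0.078], [0.475, -0.075], [0.477, 0.014]] c [ 0.5477 -0.032 ]
case sil 0.71 [281.7, 161.0] [[0.626, 0.424], [0.626, 0.207], [0.422, 0.2], [0.419, 0.412]] c [0.5232 0.311 ]
case tip 0.7 [265.0, 317.2] [[ 0.5538 -0.0325]]
case_shaft sil 0.95 [270.1, 314.8] [[0.481, 0.013], [0.62, 0.007], [0.616, -0.077], [0.477, -0.07]] c [ 0.5483 -0.032 ]
case_shaft tip 0.83 [279.5, 315.2] [[ 0.5215 -0.0275]]
cover sil 0.91 [289.4, 431.6] [[0.561, -0.252], [0.568, -0.332], [0.429, -0.34], [0.422, -0.261]] c [ 0.4952 -0.2961]
cover tip 0.67 [289.6, 432.0] [[ 0.4953 -0.2936]]
cover_boss sil 0.88 [289.5, 432.9] [[0.556, -0.252], [0.563, -0.327], [0.43, -0.335], [0.424, -0.262]] c [ 0.4934 -0.2938]
cover_boss tip 0.68 [299.3, 436.3] [[ 0.4725 -0.2997]]
fence_pad sil 0.78 [221.3, 323.4] [[0.646, 0.003], [0.663, 0.001], [0.652, -0.106], [0.635, -0.104]] c [ 0.6491 -0.0515]
fence_pad tip 0.72 [221.8, 324.8] [[ 0.6493 -0.0512]]
tray sil 0.85 [284.1, 448.0] [[0.625, -0.184], [0.626, -0.427], [0.38, -0.417], [0.382, -0.181]] c [ 0.5031 -0.302 ]
tray tip 0.19 [200.7, 443.3] [[ 0.7034 -0.3322]]
oil_bottle sil 0.87 [199.9, 449.4] [[0.689, -0.298], [0.738, -0.35], [0.705, -0.381], [0.656, -0.328]] c [ 0.6972 -0.3392]
oil_bottle tip 0.69 [201.6, 446.2] [[ 0.6894 -0.3258]]
```

Run:
```python
from h import *
for a0 in (0,np.pi,-np.pi):
  for nm,p,a in (('cover',[.473,-.30,.25],.07),('coverlow',[.473,-.30,.035],.07),('case',[.522,-.03,.25],-.05),('caselow',[.522,-.03,.06],-.05),('caselow',[.55,-.03,.06],-.1)):
    q=planner.ik(p,down(a+a0)); print(a0,nm,None if q is None else np.round(q,2))
```

```text
0 cover [-0.39  0.21  1.01  1.71 -0.18  1.32  0.73]
0 coverlow [-0.32  0.55  1.02  1.93 -0.57  0.98  1.04]
0 case [-0.78  0.06  0.8   1.79 -0.04  1.31 -0.02]
0 caselow [-0.72  0.32  0.81  2.   -0.29  0.93  0.18]
0 caselow [-0.69  0.39  0.79  1.93 -0.33  0.96  0.16]
3.141592653589793 cover [-0.53  0.28  1.23  1.71 -0.27  1.34 -2.32]
3.141592653589793 coverlow [-0.43  0.7   1.21  1.94 -0.76  1.07 -1.95]
3.141592653589793 case None
3.141592653589793 caselow [-1.07  0.69  1.37  2.01 -0.77  1.11 -2.54]
3.141592653589793 caselow [ 0.86  0.55 -1.09  1.86  0.55  1.08  2.59]
-3.141592653589793 cover [-0.53  0.28  1.23  1.71 -0.27  1.34 -2.32]
-3.141592653589793 coverlow [-0.43  0.7   1.21  1.94 -0.76  1.07 -1.95]
-3.141592653589793 case None
-3.141592653589793 caselow [-1.07  0.69  1.37  2.01 -0.77  1.11 -2.54]
-3.141592653589793 caselow [ 0.86  0.55 -1.09  1.86  0.55  1.08  2.59]
```

Run:
```python
from h import *
import pickle
for nm,p,a in (('case',[.55,-.01,.27],-.05),('cover',[.495,-.265,.24],.07)):
    robot.reach(p,down(a)); robot.dwell(.3)
    st=robot.read_state(); im,d=vision.camera('wrist'); cv2.imwrite(f'pics/w_{nm}.png',im[:,:,::-1])
    out={}
    qs=['case','case_shaft','fence_pad','jig'] if nm=='case' else ['cover','cover_boss']
    for q in qs:
        out[q]=(models.silhouettes('wrist',q)[:1],models.tip_of('wrist',q)[:1])
        print(q,[(x['p'],x['pixel']) for y in out[q] for x in y])
    pickle.dump((st,im,d,out),open(f'{nm}.pkl','wb')); print(st['time'],st['ee_pos'])
```

```text
case [(0.69, [219.2, 327.0]), (0.93, [218.3, 330.5])]
case_shaft [(0.93, [223.6, 330.2]), (0.63, [225.6, 301.9])]
fence_pad [(0.73, [237.6, 435.7]), (0.93, [238.5, 427.4])]
jig [(0.96, [225.6, 401.5]), (0.44, [443.9, 455.2])]
3.75 [ 0.55002704 -0.00971597  0.26997462]
cover [(0.76, [236.3, 321.1]), (0.65, [237.2, 320.5])]
cover_boss [(0.76, [236.3, 322.0])]
5.525 [ 0.49554254 -0.26408905  0.24002912]
```

View pics/w_case.png

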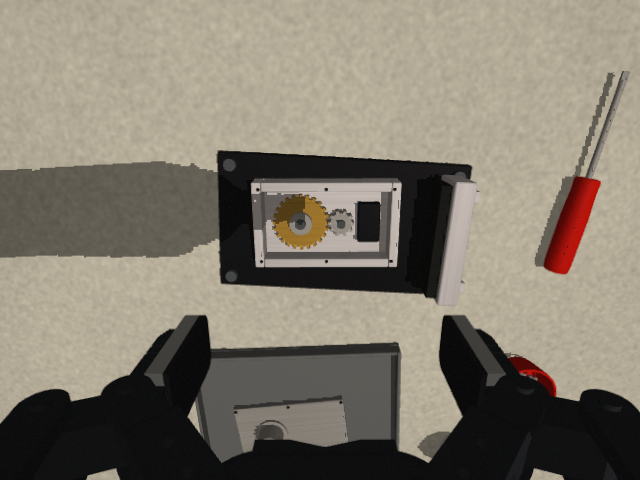

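View pics/w_cover.png

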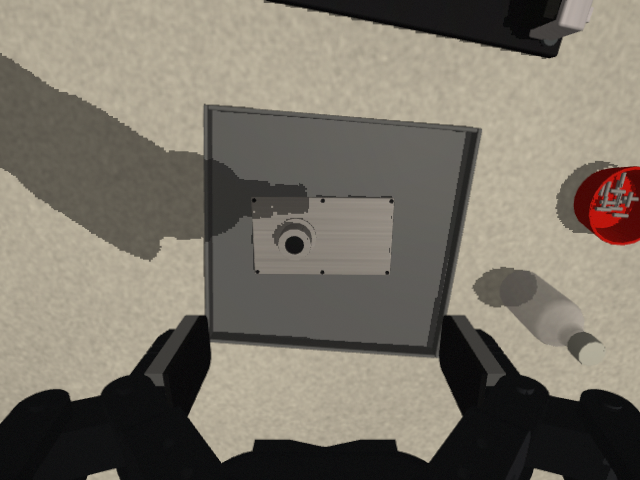

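```bash
cat >> h.py <<'E'
def cloud(st,d):
    M,c=wcam(st); v,u=np.mgrid[0:480,0:640]
    p=cv2.undistortPoints(np.stack([u,v],-1).reshape(-1,1,2).astype(float),K(c),np.array(c['dist'])).reshape(-1,2)
    P=np.c_[p,np.ones(len(p))]*d.reshape(-1,1)
    W=(P-M[:3,3])@M[:3,:3]
    W[d.reshape(-1)<=0]=np.nan
    return W.reshape(480,640,3)
E
python3 - <<'E'
from h import *
import pickle
for nm,zr,c0,z in (('case',(.033,.044),(.548,-.032),.038),('cover',(.009,.017),(.494,-.294),.012)):
    st,im,d,out=pickle.load(open(nm+'.pkl','rb')); W=cloud(st,d)
    near=np.hypot(W[...,0]-c0[0],W[...,1]-c0[1])<.09
    zz=W[...,2][near]; print(nm,np.percentile(zz,[1,5,25,50,75,95,99]).round(4))
    h,e=np.histogram(zz,bins=np.arange(0,.07,.002)); print(dict(zip((e*1000).round().astype(int).tolist(),h.tolist())))
    m=near&(W[...,2]>zr[0])&(W[...,2]<zr[1]); m=m.astype(np.uint8)
    n,l,s,_=cv2.connectedComponentsWithStats(m); k=1+np.argmax(s[1:,4]); m=(l==k)
    print(m.sum())
    P=ray('wrist',np.argwhere(m)[:,::-1],z,st).astype(np.float32)
    r=cv2.minAreaRect(P); print('rect',r)
    r=cv2.minAreaRect(W[m][:,:2].astype(np.float32)); print('rect cloud',r)
    so=out[nm][0][0]['pixels']; P=ray('wrist',np.argwhere(so)[:,::-1],z,st).astype(np.float32); print('sil',cv2.minAreaRect(P))
    v=im.copy(); v[m]=v[m]//2+np.array([0,120,0],np.uint8)
    cv2.imwrite(f'pics/m_{nm}.png',cv2.resize(v[120:330,180:500,::-1],None,fx=2.4,fy=2.4))
st,im,d,out=pickle.load(open('cover.pkl','rb')); W=cloud(st,d)
m=(np.hypot(W[...,0]-.472,W[...,1]+.30)<.04)&(W[...,2]>.031)&(W[...,2]<.041)
P=ray('wrist',np.argwhere(m)[:,::-1],.036,st); print('boss',m.sum(),cv2.minEnclosingCircle(P.astype(np.float32)),P.mean(0))
st,im,d,out=pickle.load(open('case.pkl','rb'))
print('shaft tip',ray('wrist',[out['case_shaft'][1][0]['pixel'][::-1]],.03,st),ray('wrist',[out['case_shaft'][1][0]['pixel'][::-1]],.038,st))
for q,z in(('fence_pad',.05),('jig',.012)):
    so=out[q][0][0]['pixels'];P=ray('wrist',np.argwhere(so)[:,::-1],z,st).astype(np.float32); r=cv2.minAreaRect(P);print(q,r,cv2.boxPoints(r).round(3).tolist())
E
```

```text
case [0.001  0.0125 0.0296 0.3259 0.3391 0.3485 0.3519]
{0: 1992, 2: 921, 4: 27, 6: 26, 8: 30, 10: 203, 12: 5214, 14: 2408, 16: 2448, 18: 1284, 20: 241, 22: 244, 24: 1418, 26: 1363, 28: 641, 30: 502, 32: 412, 34: 172, 36: 281, 38: 2761, 40: 1012, 42: 3, 44: 0, 46: 0, 48: 0, 50: 0, 52: 0, 54: 0, 56: 0, 58: 0, 60: 0, 62: 0, 64: 0, 66: 0}
4296
rect ((0.5498360395431519, -0.03248622640967369), (0.08412865549325943, 0.1402224749326706), 87.17523193359375)
rect cloud ((0.5498318672180176, -0.03281395509839058), (0.08387535810470581, 0.14033330976963043), 87.26036834716797)
sil ((0.5499571561813354, -0.03115183487534523), (0.08887419104576111, 0.14025916159152985), 87.15510559082031)
cover [0.0044 0.0051 0.0134 0.2942 0.3087 0.3184 0.3219]
{0: 0, 2: 241, 4: 10573, 6: 4578, 8: 8, 10: 183, 12: 6424, 14: 3000, 16: 184, 18: 19, 20: 18, 22: 19, 24: 16, 26: 19, 28: 13, 30: 23, 32: 23, 34: 23, 36: 497, 38: 305, 40: 3, 42: 0, 44: 0, 46: 0, 48: 0, 50: 0, 52: 0, 54: 0, 56: 0, 58: 0, 60: 0, 62: 0, 64: 0, 66: 0}
9753
rect ((0.49539807438850403, -0.2974695861339569), (0.13362744450569153, 0.076795771718
[... 303 characters left out ...]
176), 0.015801886096596718) [ 0.4705295  -0.29832043]
shaft tip [[ 0.52645059 -0.03421218]] [[ 0.52703476 -0.03205256]]
fence_pad ((0.6504244208335876, -0.05018069967627525), (0.11630722880363464, 0.0204157717525959), 83.93896484375) [[0.6340000033378601, -0.10700000077486038], [0.6539999842643738, -0.10899999737739563], [0.6669999957084656, 0.007000000216066837], [0.6460000276565552, 0.008999999612569809]]
jig ((0.5701286792755127, -0.048587799072265625), (0.15385816991329193, 0.2647366523742676), 84.06625366210938) [[0.4309999942779541, -0.11100000143051147], [0.6940000057220459, -0.13899999856948853], [0.7099999785423279, 0.014000000432133675], [0.44600000977516174, 0.041999999433755875]]
```

Run:
```python
from h import *
import pickle
st,im,d,out=pickle.load(open('case.pkl','rb')); W=cloud(st,d)
p=ray('wrist',[(219,151),(222,283),(470,165),(400,292)],.012,st); print(p.round(4))
e=p[0]-p[1];print(np.arctan2(-e[0],e[1])); e=p[2]-p[0];print(np.arctan2(e[1],e[0])); e=p[3]-p[1];print(np.arctan2(e[1],e[0]))
for z0,z1,zz in((.054,.064,.058),(.048,.0545,.052)):
    m=(W[...,0]>.6)&(W[...,0]<.72)&(np.abs(W[...,1]+.05)<.09)&(W[...,2]>z0)&(W[...,2]<z1)
    P=ray('wrist',np.argwhere(m)[:,::-1],zz,st).astype(np.float32); r=cv2.minAreaRect(P);print(m.sum(),r,cv2.boxPoints(r).round(4).tolist())
v=im[130:320,380:500,::-1]; cv2.imwrite('pics/jig.png',cv2.resize(v,None,fx=3,fy=3,interpolation=2)*1)
```

```text
[[ 0.4498  0.0397]
 [ 0.435  -0.0986]
 [ 0.6939  0.0143]
 [ 0.6262 -0.1186]]
-0.10610344463080583
-0.1038256109331923
-0.10412932707352236
3177 ((0.6634286046028137, -0.052632514387369156), (0.12062335759401321, 0.03151847422122955), 84.0068130493164) [[0.6414999961853027, -0.11100000143051147], [0.6728000044822693, -0.11429999768733978], [0.6854000091552734, 0.00570000009611249], [0.6541000008583069, 0.008999999612569809]]
1405 ((0.6664585471153259, -0.05231288820505142), (0.1196778416633606, 0.037923913449048996), 84.06710815429688) [[0.6413999795913696, -0.10989999771118164], [0.679099977016449, -0.11379999667406082], [0.6915000081062317, 0.005200000014156103], [0.6538000106811523, 0.009200000204145908]]
```

View pics/jig.png

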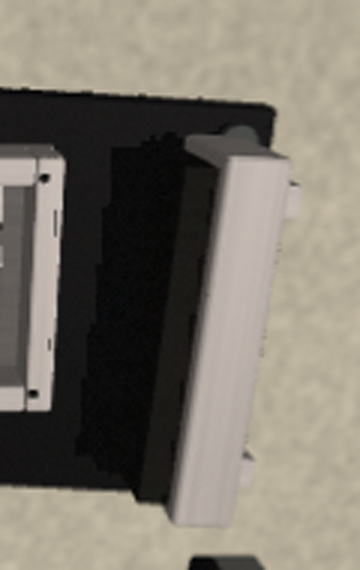

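Run:
```python
from h import *
print(robot.tcp_to_tips)
b=[.4704,-.2987]; a=.066
robot.reach([*b,.13],down(a)); robot.servo_line([*b,.022],vel=.1)
s=robot.read_state(); print(s['time'],s['ee_pos'],s['wrist_force'])
robot.gripper_to(0.0,f_grip=50)
s=robot.read_state(); print(s['width'],s['ee_pos'],s['wrist_force'])
robot.servo_line([*b,.13],vel=.12); robot.dwell(.3)
s=robot.read_state(); print(s['time'],s['width'],s['ee_pos'],s['wrist_force'],s['moment'])
im,d=vision.camera('wrist'); cv2.imwrite('pics/held.png',im[:,:,::-1])
import pickle; pickle.dump((s,im,d,models.silhouettes('wrist','cover')[:1]),open('held.pkl','wb'))
```

```text
0.008
7.55 [ 0.47082273 -0.2989822   0.02260906] [-0.77093601 -0.19517307  0.48920041]
0.31988880072288556 [ 0.47062708 -0.29876391  0.02237696] [-1.58376576  0.95915123  4.8804654 ]
9.4667 0.3207631640713529 [ 0.47014983 -0.29868291  0.12961137] [-0.760383   -0.41615756 -1.13659884] [-0.00164512  0.08300284 -0.02836479]
```

View pics/held.png

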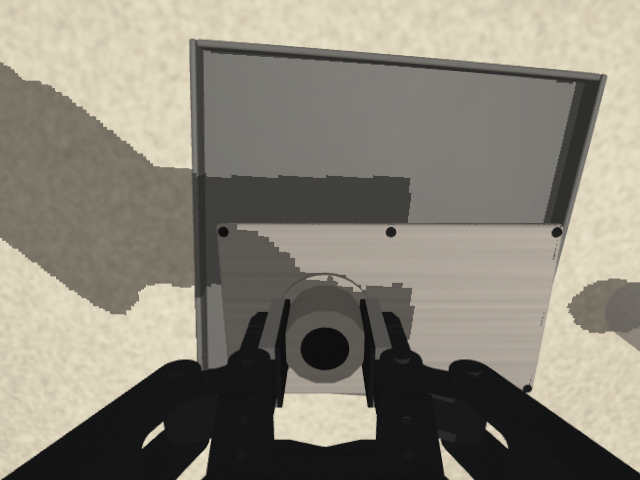

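Run:
```python
from h import *
import pickle
st,im,d,out=pickle.load(open('held.pkl','rb')); W=cloud(st,d)
L=(W-st['ee_pos'])@Rq(st['ee_rot']).as_matrix()
# plate tilt
for (u,v) in((230,250),(540,250),(450,240),(520,370),(450,370),(300,235)):
    print((u,v),np.nanmedian(L[v-4:v+5,u-4:u+5].reshape(-1,3),0).round(4))
z=st['ee_pos'][2]-.0104
p=ray('wrist',[(217,224),(564,224),(532,391)],z,st); P=np.c_[p,np.full(3,z)]; Q=(P-st['ee_pos'])@Rq(st['ee_rot']).as_matrix(); print(Q.round(4))
print('tool yaw',Rq(st['ee_rot']).as_matrix()[:,0])
g=cv2.cvtColor(im,cv2.COLOR_RGB2GRAY)
for u in (420,460,500,540): print(u,g[218:230,u])
```

```text
(230, 250) [-0.0364 -0.0279  0.0088]
(540, 250) [ 0.0833 -0.0278  0.0088]
(450, 240) [ 0.048  -0.0318  0.009 ]
(520, 370) [0.084  0.0268 0.0091]
(450, 370) [ 0.0346 -0.0112 -0.0431]
(300, 235) [-0.0094 -0.0338  0.0088]
[[-0.041  -0.0377  0.0104]
 [ 0.0917 -0.0378  0.0103]
 [ 0.0918  0.0386  0.0103]]
tool yaw [ 9.97831647e-01  6.58133969e-02 -7.75209457e-04]
420 [121 122 122 123 119  92 115 143 153 162 163 162]
460 [122 123 123 123 119  81 113 140 151 161 165 163]
500 [123 123 121 122 119  86 111 135 147 159 166 165]
540 [120 120 121 119 120  75 109 133 144 156 166 165]
```

Run:
```python
from h import *
c=np.array([.5498,-.0327]); a=-.048; sh=c-.025*np.array([np.cos(a),np.sin(a)]); print(sh)
robot.reach([*sh,.13],down(a)); robot.servo_line([*sh,.061],vel=.08); robot.dwell(.2)
s=robot.read_state(); print(s['time'],s['ee_pos'],s['wrist_force'],s['moment'])
e=sh-s['ee_pos'][:2]; print(e); t=sh+e
f0=s['wrist_force'][2]
for z in (.058,.056,.0545,.053,.052):
    robot.servo_line([*t,z],vel=.03); robot.dwell(.1)
    s=robot.read_state(); print(z,s['ee_pos'].round(4),s['wrist_force'].round(2),s['moment'].round(3))
    if s['wrist_force'][2]-f0>5: print('contact');break
im,d=vision.camera('wrist'); cv2.imwrite('pics/seat.png',im[:,:,::-1]); im,d=vision.camera('top'); cv2.imwrite('pics/seat_top.png',cv2.resize(im[190:340,240:400,::-1],None,fx=4,fy=4)); print(robot.read_state()['time'])
```

```text
[ 0.52482879 -0.03150046]
11.8417 [ 0.52514644 -0.03135554  0.06140269] [-0.64272478  0.51317437 -1.60277665] [ 0.02300285 -0.02854825 -0.00759023]
[-0.00031764 -0.00014492]
0.058 [ 0.5245 -0.0316  0.058 ] [-0.85 -0.53 -0.81] [-0.064  0.012 -0.005]
0.056 [ 0.5245 -0.0317  0.056 ] [ 0.85 -1.12 -1.07] [-0.036  0.032 -0.057]
0.0545 [ 0.5245 -0.0317  0.0545] [-0.11  0.94 -0.28] [ 0.037  0.049 -0.044]
0.053 [ 0.5245 -0.0317  0.053 ] [ 0.09  0.47 -1.53] [-0.043  0.039 -0.007]
0.052 [ 0.5247 -0.0317  0.0524] [-1.96  0.4   5.63] [ 0.043  0.534 -0.041]
contact
13.6917
```

View pics/seat.png

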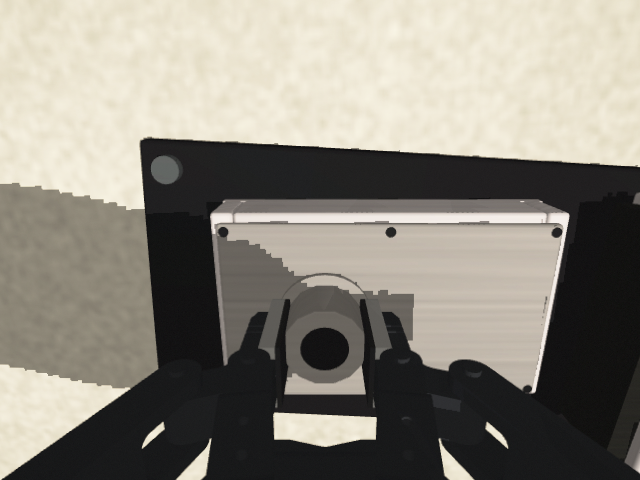

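```bash
cat > push.py <<'E'
from h import *
psi=-.105; u=np.array([np.cos(psi),np.sin(psi)])
def F(n=8):
    f=[]
    for _ in range(n):
        f.append(robot.read_state()['wrist_force']); robot.dwell(.04)
    f=np.mean(f,0); return float(-f[:2]@u), float(f[:2]@[-u[1],u[0]]), float(f[2])
E
python3 - <<'E'
from push import *
s=robot.read_state(); t0=np.array([.5245,-.0317]); print('base',np.round(F(),2))
robot.servo_line([*t0,.0526],vel=.02); print('base',np.round(F(),2),robot.read_state()['ee_pos'])
robot.servo_line([*(t0+.012*u),.0526],vel=.03,ori=down(-.115)); print('12mm',np.round(F(),2))
robot.servo_line([*(t0+.026*u),.0526],vel=.04); print('26mm',np.round(F(),2))
s=robot.read_state(); print(s['time'],s['ee_pos'],s['moment'])
im,d=vision.camera('wrist'); cv2.imwrite('pics/p26.png',im[:,:,::-1])
E
```

```text
base [ 2.53 -0.02  4.97]
base [-0.22 -0.14 -1.07] [ 0.5244983  -0.0316602   0.05257147]
12mm [-0.03  0.05 -1.24]
26mm [-0.01  0.06 -1.26]
16.325 [ 0.55023057 -0.03441245  0.05258804] [ 0.00983185  0.00282196 -0.01325943]
```

View pics/p26.png

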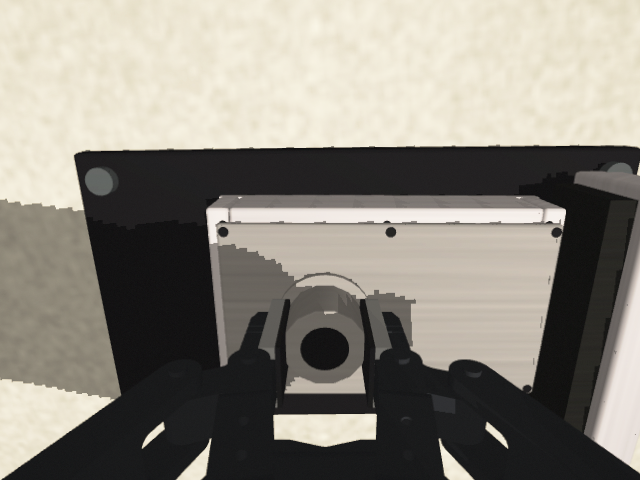

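Run:
```python
from push import *
t0=np.array([.5245,-.0317])
x=.028
robot.servo_line([*(t0+x*u),.0524],vel=.02,ori=down(-.105))
while x<.045:
    x+=.001; robot.servo_line([*(t0+x*u),.0524],vel=.02); f=F(4)
    print(round(x*1e3,1),np.round(f,2))
    if f[0]>10.5: break
s=robot.read_state(); print(s['time'],s['ee_pos'],s['moment'])
im,d=vision.camera('wrist'); cv2.imwrite('pics/pp.png',im[:,:,::-1])
```

```text
29.0 [ 0.12  0.55 -0.69]
30.0 [1.08 0.49 0.28]
31.0 [0.83 0.5  0.42]
32.0 [0.63 0.2  1.06]
33.0 [1.26 0.23 1.5 ]
34.0 [2.44 0.48 3.07]
35.0 [ 5.13 -0.16  5.75]
36.0 [8.31 0.05 9.36]
37.0 [11.12 -0.1  12.16]
20.375 [ 0.55970237 -0.03552382  0.05235468] [0.22848257 2.19718602 0.07410982]
```

View pics/pp.png

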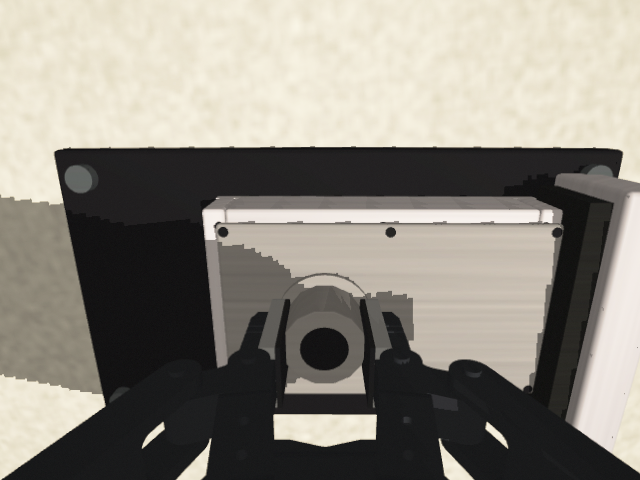

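Run:
```python
from push import *
t0=np.array([.5245,-.0317])
for x,z in((.037,.0527),(.037,.0530),(.038,.0530),(.038,.0532)):
    robot.servo_line([*(t0+x*u),z],vel=.01); robot.dwell(.2); f=F(6); s=robot.read_state()
    print(x,z,np.round(f,2),s['ee_pos'].round(5),s['moment'].round(2),s['time'],Rq(s['ee_rot']).as_matrix()[:,2].round(4))
    if f[0]>13.5: break
```

```text
0.037 0.0527 [ 9.98 -0.01  8.09] [ 0.55967 -0.03556  0.05235] [0.23 1.79 0.06] 21.125 [-3.4e-03  7.0e-04 -1.0e+00]
0.037 0.053 [ 8.19 -0.32  4.66] [ 0.55972 -0.03555  0.05243] [0.1  1.5  0.08] 21.825 [-3.2e-03  4.0e-04 -1.0e+00]
0.038 0.053 [1.118e+01 1.000e-02 8.080e+00] [ 0.56006 -0.03557  0.05237] [0.27 2.15 0.05] 22.525 [-4.6e-03  9.0e-04 -1.0e+00]
0.038 0.0532 [10.83  0.19  5.51] [ 0.56006 -0.03558  0.05242] [0.22 1.92 0.07] 23.225 [-4.5e-03  7.0e-04 -1.0e+00]
```

Run:
```python
from push import *
s=robot.read_state(); im,d=vision.camera('wrist'); cv2.imwrite('pics/q.png',im[:,:,::-1])
it,dt=vision.camera('top'); cv2.imwrite('pics/qt.png',cv2.resize(it[195:345,240:400,::-1],None,fx=4,fy=4))
ta=Rq(s['ee_rot']).as_matrix()[:,0]; print('tool yaw',np.arctan2(ta[1],ta[0]))
g=cv2.cvtColor(im,cv2.COLOR_RGB2GRAY).astype(float); gy=np.diff(cv2.GaussianBlur(g,(1,5),0),axis=0)
def edge(us,v0,v1,z,nm,sgn=1):
    pts=[]
    for u_ in us: pts.append((u_,v0+np.argmax(sgn*gy[v0:v1,u_])+.5))
    pts=np.array(pts,float); w=ray('wrist',pts,z,s); 
    l=cv2.fitLine(w.astype(np.float32),cv2.DIST_HUBER,0,.01,.01).ravel(); l=l*np.sign(l[0])
    print(nm,'yaw',np.arctan2(l[1],l[0]).round(4),pts[:3].tolist(),pts[-3:].tolist(),'jig-y off of edge',w.mean(0).round(4))
edge(range(100,480,8),138,162,.012,'jig edge',-1)
edge(range(235,540,8),185,206,.038,'case rim outer',1)
edge(range(230,380,8),215,232,.042,'plate edge',-1)
W=cloud(s,d)
L=(W-s['ee_pos'])
for (u_,v) in((230,260),(540,250),(450,240),(515,370),(300,235)): print((u_,v),W[v-4:v+5,u_-4:u_+5].reshape(-1,3).mean(0).round(4))
p=(450,207); print('rim',W[206:210,300:520].reshape(-1,3).mean(0))
```

```text
tool yaw -0.10515155116985266
jig edge yaw -0.1035 [[100.0, 147.5], [108.0, 146.5], [116.0, 147.5]] [[460.0, 147.5], [468.0, 147.5], [476.0, 146.5]] jig-y off of edge [0.5508 0.03  ]
case rim outer yaw -0.1071 [[235.0, 195.5], [243.0, 195.5], [251.0, 195.5]] [[523.0, 196.5], [531.0, 196.5], [539.0, 200.5]] jig-y off of edge [0.5889 0.0095]
plate edge yaw -0.1127 [[230.0, 221.5], [238.0, 221.5], [246.0, 221.5]] [[358.0, 222.5], [366.0, 222.5], [374.0, 222.5]] jig-y off of edge [0.5556 0.0036]
(230, 260) [ 0.5261 -0.0082  0.0436]
(540, 250) [ 0.6457 -0.0165  0.0436]
(450, 240) [ 0.611  -0.0089  0.0436]
(515, 370) [ 0.6383 -0.0702  0.0436]
(300, 235) [ 0.5544 -0.001   0.0435]
rim [nan nan nan]
```

View pics/q.png

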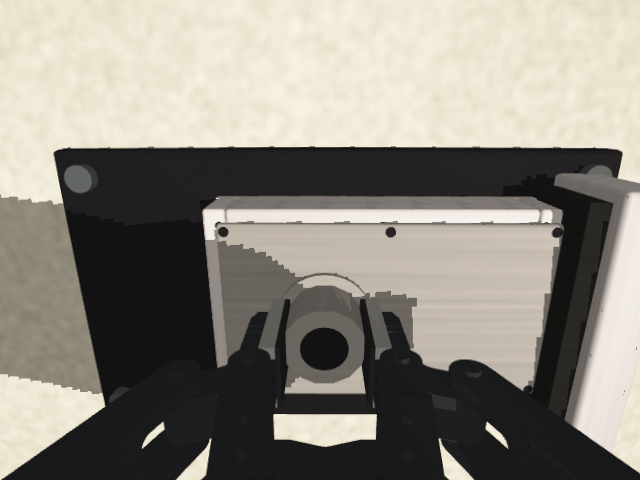

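View pics/qt.png

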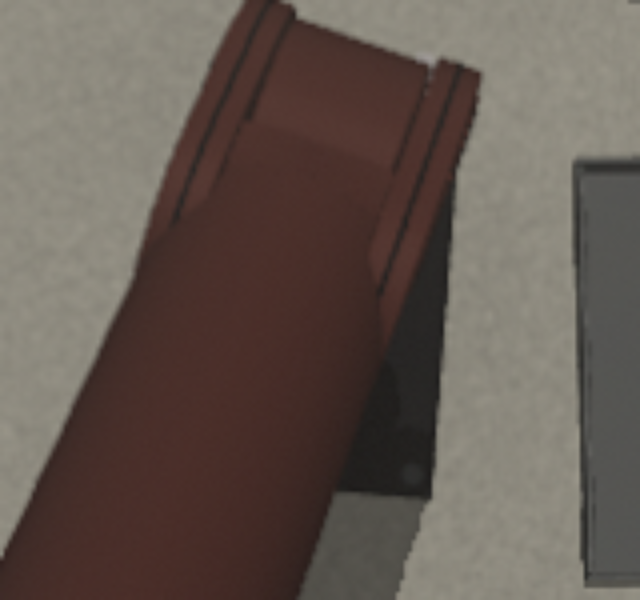

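Run:
```python
from push import *
for _ in range(3): print(np.round(F(8),2),robot.read_state()['ee_pos'].round(5))
s=robot.read_state(); print(s['time'],s['width'],np.abs(s['joint_velocities']).max())
robot.close_job()
```

```text
[10.66 -0.54  5.62] [ 0.56002 -0.03555  0.0524 ]
[10.42  0.13  5.56] [ 0.56005 -0.03557  0.05241]
[10.41  0.29  5.5 ] [ 0.56005 -0.03559  0.05242]
24.325 0.3167698336192297 0.002235452720115505
the job is handed in; nothing more can be done
```

I lifted the cover out of the tray by its boss, seated it on the gear case, and pushed the case square against the rubber. I handed the job in at about 24 s with the grip still pressing; the system reports no verdict.

- **Seating:** the lip went down past the rim without resistance. Contact came only at a tool height of 52.4 mm, the height worked out for a seated cover. The plate then measured flat.
- **Squareness:** the jig edge measured -0.104 rad, the case rim -0.107 rad and the cover edge -0.113 rad. Their differences are within 0.01 rad, so well inside the limits.
- **Force:** the wrist read a steady 10.4–10.7 N toward the fence and about 5.5 N downward. The rubber's compression of about 2.3 mm suggests about 11.5 N. Allowing for about 2 N of friction under the case, the force on the rubber should be 8–13 N, but I couldn't measure it directly.
- **Other uncertainties:**
  - The top camera's view of the case was blocked by the arm at the end, so the final check rests on the wrist camera and force readings.
  - I expect the boss to be at most about 2.5 mm off the gear axis, from the play of the lip, but I didn't measure it.
- **Other items:** I didn't go near the reel, screwdriver, screw cup or oil bottle, and I took no final picture of them.

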